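Free a stuck locating block from a stone-setting jig

TASK

On the stone-setting jig, put the purple cap on the stone well, rim down and fully home, and let go of it, so that no stones jump out. Then take the stuck locating block by its orange tab and rock it side to side in its pocket, clearly over towards the capped well first and then clearly over the other way, until it comes free. Finish while holding the block upright and still, just clear (a centimetre or two) above its pocket, and leave everything else on the table where it is.

Things in the scene. Friction and masses are not known exactly. Their poses are not given: they have to be found in the camera images.
- bed: the jig: a low bed, 100 mm (its x) by 260 mm (its y) by 45 mm high, aluminium on a grey base, fixed to the table; origin at the centre of its underside, z up. Towards its +y end is the round stone well, near its middle the block's pocket; at x +22, y -112 mm stands a round post 26 mm thick with a purple collar 38 mm thick, rising 76 mm above the bed's top.
- well (a point): centre of the mouth of the stone well, on the bed's top face, 45 mm above the table; the well is a round hole 60 mm wide and 17 mm deep with stones lying on its floor. It lies 75 mm from the bed's centre along the bed's +y. Axes as the bed's.
- pocket (a point): centre of the mouth of the block's pocket, on the bed's top, 45 mm above the table, 25 mm from the bed's centre along its -y, 100 mm from the well; 32 mm (x) by 45 mm (y) by 33 mm deep. Axes as the bed's. In each y wall, 12 mm below the mouth, a sprung brass shoe presses on the block's end face with about 33 N, 1.5 N more per mm.
- block_mid (a point): centre, half-way up, of the steel locating block with the orange tab (72 mm high in all, about 0.25 kg); 3 mm above the pocket's mouth when home; axes as the bed's at the start. Body 30 (x) by 40 (y) by 36 mm high, 33 mm of it in the pocket. Its underside is past the shoes once raised by 21 mm, out of the mouth at 33 mm.
- block_tab (a point): middle of the block's orange tab, 20 mm above the block's centre; the tab is 14 mm (x) by 24 mm (y) by 36 mm high, rising from the middle of the block's flat top, its top 36 mm above the block's centre. Axes as the block's.
- block: the same block; origin at the centre of its underside, 36 mm below its centre. The shoes hold it by friction: a straight pull takes 30 to 50 N; leaning it about its x axis (tab going along y) lifts one end at a time for much less. It leans about 0.12 rad either way before it meets the walls, more as it rises; over 0.06 rad while raised less than 20 mm is a clear lean.
- cap_mid (a point): centre of the purple cap, half-way up its 40 mm; axes z up along the knob. From below: a lilac rim 54 mm wide and 10 mm high that enters the well, a purple flange 68 mm wide and 4 mm thick that rests on the bed's top around the well, a lilac knob 18 mm wide and 26 mm high. It starts standing on its rim on the table; when home its centre is 10 mm above the well's mouth.
- cap: the same cap; origin at the centre of its rim's underside, 20 mm below its centre.
- dish: bystander: round clear dish of stones, 68 mm wide, 22 mm high; origin at the centre of its underside.
- spare: bystander: spare locating block, brass with a black tab, same size as the other, standing on the table; origin at the centre of its underside.
- wand: bystander: purple setting wand lying on two black feet, about 175 mm long, 26 mm thick; origin below its middle, its x along the wand.
- tweezers: bystander: steel tweezers, 120 mm long, 7 mm high, lying along their x; origin below the middle.
- glue: bystander: blue glue bottle, 40 mm wide, 90 mm high; origin at the centre of its underside.
- tray: bystander: clear compartment tray of stones, 100 by 160 by 28 mm; origin at the centre of its underside.
Not all that is in view belongs to the job. Leave any green or red look-alike of the block alone.

How it is judged:
By the outcome, as a careful person would: the job done as asked, in the order asked, and still so for the second after the job is handed in, while the arm keeps its last pose, push and grip.
It also fails if it takes over 48 s, if anything falls off the work surface, if the arm or the gripper's body presses on something with over 40 N, if the wrist force passes 120 N, or if a joint passes its speed limit or range.

ROBOT

A 6-joint arm with a two-finger parallel gripper is mounted at the origin on the work surface. World frame = base frame: x ahead of the robot, y to its left, z up, the work surface at z = 0. Lengths are in mm, angles in rad, forces in N, time in s.
With the tool pointing down it reaches from about 350 to 875 mm from the base axis. Payload 4.2 kg.
Tool frame: the origin (TCP) lies at the very end of the fingers, on their centre line; the grasp point (between the pads) lies 19 mm behind it; z points along the fingers, y is the line along which they close (so a half turn about z gives the same grasp; the last joint's range is limited). The gripper opens to 85 mm and grips with 20 to 120 N. Pads are 22 mm wide; open, the fingers measure 114 mm over their backs; the gripper's body (76 mm by 85 mm) begins 54 mm behind the grasp point. The pads swing forward as they close: fully open they stand 13 mm farther back than shut.
Start: joints at [0.259, 0.385, 0.008, 0, -1.194, -0.259], TCP at [624.979, 0.025, 231.312] pointing down, gripper open.
Joint ranges: [-3.14, 3.14], [-1.21, 2.06], [-1.07, 1.41], [-3.16, 2.05], [-2.99, -0.16], [-3.1, 3.1]. Speed limits (rad/s): [2.79, 2.79, 3.14, 3.14, 3.14, 3.14].

INTERFACE

Orientations are given as a unit quaternion [x, y, z, w].
In Python, from bench import arm, optics gives the robot as it stands. The module is installed in compiled form; this text tells all that it offers.
- The arm moves only by the tool step_arm, never from a script. Its argument "motion" is a list of rows, each an object with "dr": the turn, a rotation vector about the tool's x, y, z in units of 8 degrees (1.0 is 8 degrees), a list of three; "slide": the shift along the tool's x, y, z in mm, a list of three; "jaw": the finger opening in mm, from 0 to 85.4. A call has exactly 8 rows; each row is the pose to reach, as a shift and turn from the pose commanded when the call began, along the tool's axes at that moment; what a row does not reach only later rows make up. A row lasts 1/8 s, in which the tool goes at most 62.5 mm and 10.7 degrees, less where a joint would pass 70% of its speed; a pose out of reach is approached as far as the arm can. A call with a gripper value outside its range is refused whole. The fingers move at their own pace and stop on an object; the grip force is fixed at half the most. Time passes only in rows, so rows that repeat a pose let the fingers close, or fill a call up. It gives the time, the measured TCP pose, the force, the opening and the grip force at its end, in the units of the state.
- arm.read_state(): the state, without advancing time (a new reading comes with each control period).
- optics.get_image(name): name is "scene" or "side" or "wrist"; returns the picture (480x640x3 uint8, blue, green, red); there is no depth.
- optics.camera_info(name): a dict with "camera_matrix" (3x3 intrinsics, pixels), "k1" (the pictures are not rectified: a ray, as slopes to the right and down, at radius r is drawn at 1 + k1 r^2 times it, then the intrinsics apply), "view" (4x4, takes a point from world to camera coordinates); the wrist camera has in their place "T_tool_cam" (4x4, takes a point from camera to tool coordinates, whose origin is the TCP and whose axes are the flange's). Camera axes: x right, y up, looking along -z (the intrinsics and any distortion apply to the point x, -y, -z); pixel columns grow to the right and rows downward; lengths in mm; the calibration is good to about 2 mm. A picture is of the moment at which its call begins: read the wrist's pose just before it. camera_info takes no time and is no camera call.
- arm.job_done(): hands the job in; it is judged then, once.
The state is a dict: "clock": time; "joints": joint angles; "joint_vel": joint speeds; "joint_efforts": joint torques, N m; "position": TCP position; "ee_rot": TCP orientation; "contact_force": force on the tool from outside, world axes, zero at the start; "wrist_torque": the same for the moment, N m; "gripper_width": finger opening in mm; "grasp_force": force on a finger pad.
Only numpy, scipy, OpenCV 4.12 (cv2) and the standard library are available. Lean on these libraries where they do the work, as an engineer would, in place of code of your own. Each camera call takes 0.05 s, during which the arm holds its last target. There are 200 camera calls.

## Working session

There is one attempt and no reset: what is moved stays moved. The work goes in short steps, Python scripts to look and compute and a tool call to move; the robot and the scene stay as the last step left them, time stands still between calls to the robot, and variables do not carry over. Pictures are saved under pics/ and viewed, at most 13 in all, crops included, and the job is handed in when it is done.

Besides the shell and the picture viewer there is one more tool, called after "Request:" by a JSON object that holds its "op" and its "data". step_arm: Moves the arm, as the interface text tells. Its arguments: {"type":"object","properties":{"motion":{"type":"array","items":{"type":"object","properties":{"dr":{"type":"array","items":{"type":"number"}},"slide":{"type":"array","items":{"type":"number"}},"jaw":{"type":"number"}}}}},"required":["motion"]}

```bash
mkdir -p pics
python3 - <<'E'
from bench import arm, optics
import cv2,numpy as np
s=arm.read_state();print(s)
for n in("scene","side","wrist"):
    im=optics.get_image(n);cv2.imwrite(f"pics/{n}0.png",im)
    print(n,optics.camera_info(n))
E
```

```text
{'clock': 0.0, 'joints': array([ 2.58629881e-01,  3.85520731e-01,  6.62464897e-03, -5.40470388e-04,
       -1.19404936e+00, -2.58600205e-01]), 'joint_vel': array([-0.00026477,  0.0001189 , -0.00089505, -0.00014089,  0.00080872,
        0.00091898]), 'joint_efforts': array([-9.55001960e-04, -3.92286408e+01,  1.88399577e+01,  4.18616563e+00,
       -4.72148502e-03,  8.27910434e-07]), 'position': array([6.24392830e+02, 4.34457147e-02, 2.30236630e+02]), 'ee_rot': array([-0.70704635,  0.70716635,  0.00075736, -0.0008026 ]), 'contact_force': array([ 0.46843392, -0.27170802, -0.87920197]), 'wrist_torque': array([ 0.03400674, -0.02369322, -0.00757403]), 'grasp_force': 0.0, 'gripper_width': 85.59557706318893}
scene {'camera_matrix': array([[602.33095214,   0.        , 316.44369973],
       [  0.        , 602.33095214, 234.57670287],
       [  0.        ,   0.        ,   1.        ]]), 'k1': -0.003822553646663668, 'view': array([[ 7.43614595e-01,  6.68481617e-01, -1.30254554e-02,
        -4.35238119e+02],
       [-3.49398088e-01,  4.05130390e-01,  8.44861138e-01,
         1.54942387e+02],
    
[... 586 characters left out ...]
30e-01,  5.12236306e-01,
        -1.02217051e+03],
       [ 0.00000000e+00,  0.00000000e+00,  0.00000000e+00,
         1.00000000e+00]])}
wrist {'camera_matrix': array([[373.04436182,   0.        , 322.89792018],
       [  0.        , 373.04436182, 238.57009635],
       [  0.        ,   0.        ,   1.        ]]), 'k1': -0.06821765638843673, 'T_tool_cam': array([[ 1.34831723e-03,  9.61417382e-01,  2.75090529e-01,
         6.96030397e+01],
       [ 9.99999088e-01, -1.31607476e-03, -3.01787375e-04,
        -9.14727433e-02],
       [ 7.18960752e-05,  2.75090685e-01, -9.61418280e-01,
        -1.42570325e+02],
       [ 0.00000000e+00,  0.00000000e+00,  0.00000000e+00,
         1.00000000e+00]])}
```

View pics/scene0.png

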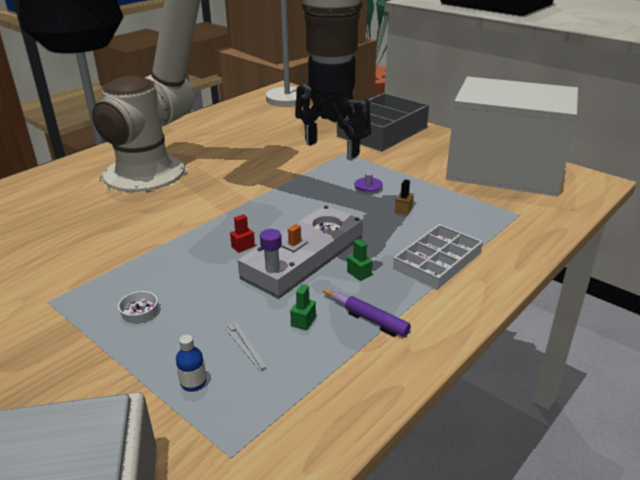

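View pics/side0.png

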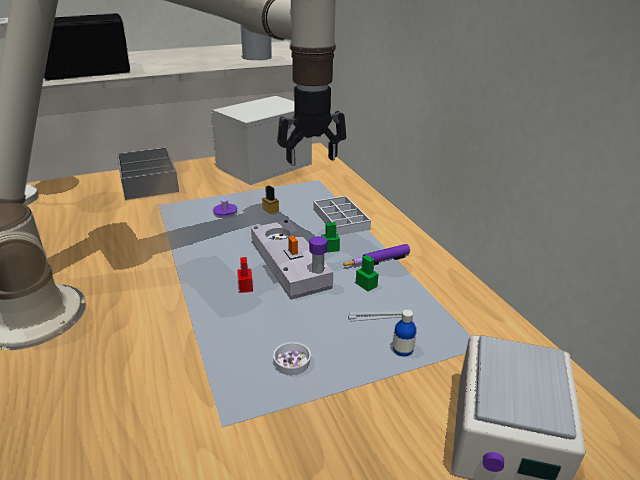

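View pics/wrist0.png

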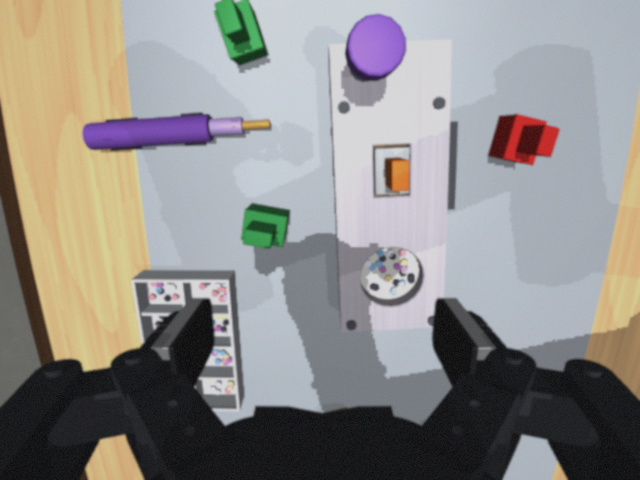

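Candidates are: the cap at scene (369,184), against the purple post collar (271,240) and wand (375,313); and the orange tab at scene (295,234), against the red (241,235) and green (360,260), (303,308) blocks and the brass/black spare (404,200). I choose the cap standing on the table at (369,184) and the orange tab in the bed.

```bash
cat > h.py <<'E'
from bench import arm, optics
import cv2,numpy as np
from scipy.spatial.transform import Rotation as Ro
def cam(n,s=None):
    c=optics.camera_info(n)
    if n=="wrist":
        T=np.eye(4);T[:3,:3]=Ro.from_quat(s["ee_rot"]).as_matrix();T[:3,3]=s["position"]
        M=T@c["T_tool_cam"]
    else: M=np.linalg.inv(c["view"])
    return c["camera_matrix"],c["k1"],M
def ray(C,p):
    K,k,M=C
    d=cv2.undistortPoints(np.array([[p]],float),K,np.array([k,0,0,0,0.]))[0,0]
    v=M[:3,:3]@np.array([d[0],-d[1],-1]); return M[:3,3],v/np.linalg.norm(v)
def onz(C,p,z):
    o,v=ray(C,p); return o+v*(z-o[2])/v[2]
def tri(Cp):
    A=0;b=0
    for C,p in Cp:
        o,v=ray(C,p);P=np.eye(3)-np.outer(v,v);A=A+P;b=b+P@o
    x=np.linalg.solve(A,b)
    return x,[np.linalg.norm(np.cross(x-ray(C,p)[0],ray(C,p)[1])) for C,p in Cp]
def proj(C,X):
    K,k,M=C;q=np.linalg.inv(M)@np.append(X,1);s=np.array([q[0],-q[1]])/-q[2]
    s=s*(1+k*(s@s));return K[:2,:2]@s+K[:2,2]
def blobs(im,lo,hi,amin=15):
    h=cv2.cvtColor(im,cv2.COLOR_BGR2HSV);m=cv2.inRange(h,lo,hi)
    n,l,st,c=cv2.connectedComponentsWithStats(m)
    return [(c[i].round(1),st[i]) for i in range(1,n) if st[i][4]>=amin],m
E
python3 - <<'E'
from h import *
s=arm.read_state()
I={n:cv2.imread(f"pics/{n}0.png") for n in("scene","side","wrist")}
for n in I:
    for nm,lo,hi in(("purple",(125,60,50),(150,255,255)),("orange",(5,150,100),(16,255,255))):
        b,_=blobs(I[n],lo,hi);print(n,nm,[(list(c),list(st)) for c,st in b])
C=cam("wrist",s)
for p in((329,45),(451,40),(341,330),(444,320),(391,275)):print(p,onz(C,p,45).round(1))
crop=[I["scene"][140:280,220:430],I["side"][170:310,190:400]]
cv2.imwrite("pics/crop0.png",cv2.resize(np.vstack(crop),None,fx=2.1,fy=2.1,interpolation=cv2.INTER_CUBIC))
E
```

```text
scene purple [([np.float64(368.1), np.float64(183.7)], [np.int32(354), np.int32(173), np.int32(29), np.int32(20), np.int32(380)]), ([np.float64(270.2), np.float64(239.5)], [np.int32(260), np.int32(229), np.int32(21), np.int32(23), np.int32(418)]), ([np.float64(373.7), np.float64(313.9)], [np.int32(333), np.int32(292), np.int32(77), np.int32(45), np.int32(1117)])]
scene orange [([np.float64(379.5), np.float64(74.9)], [np.int32(375), np.int32(67), np.int32(10), np.int32(17), np.int32(148)]), ([np.float64(292.4), np.float64(232.5)], [np.int32(289), np.int32(225), np.int32(11), np.int32(20), np.int32(91)])]
side purple [([np.float64(224.6), np.float64(208.7)], [np.int32(213), np.int32(199), np.int32(24), np.int32(18), np.int32(279)]), ([np.float64(317.6), np.float64(245.1)], [np.int32(309), np.int32(236), np.int32(18), np.int32(19), np.int32(299)]), ([np.float64(388.9), np.float64(252.6)], [np.int32(363), np.int32(244), np.int32(47), np.int32(18), np.int32(419)]), ([np.float64(357.5), np.float64(260.7)], [np.int32(353), np.int32(257), np.int32(9), np.int32(8), np.int32(52)]), ([np.float6
[... 643 characters left out ...]
int32(394), np.int32(264), np.int32(8), np.int32(5), np.int32(30)]), ([np.float64(382.3), np.float64(269.0)], [np.int32(380), np.int32(267), np.int32(6), np.int32(5), np.int32(24)]), ([np.float64(159.2), np.float64(284.9)], [np.int32(157), np.int32(283), np.int32(5), np.int32(5), np.int32(19)]), ([np.float64(217.8), np.float64(328.2)], [np.int32(214), np.int32(326), np.int32(8), np.int32(5), np.int32(27)])]
wrist orange [([np.float64(399.3), np.float64(174.5)], [np.int32(391), np.int32(159), np.int32(18), np.int32(32), np.int32(548)])]
(329, 45) [ 619.5 -138.8   45. ]
(451, 40) [ 520.1 -144.1   45. ]
(341, 330) [606.3 118.2  45. ]
(444, 320) [504.6 107.8  45. ]
(391, 275) [559.9  60.   45. ]
```

View pics/crop0.png

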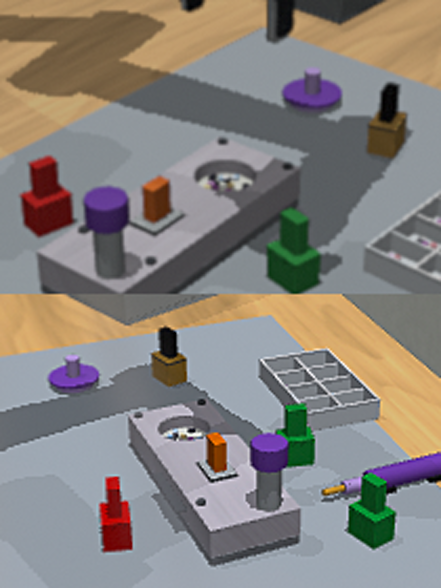

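The crop shows the cap flange centred at about scene (368,184) and side (225,209), and the orange tab at scene (295,234) in the grey bed.

Run:
```python
from h import *
S,D=cam("scene"),cam("side")
print(onz(S,(368.1,184.3),13).round(1),onz(D,(225.2,209.3),13).round(1),tri([(S,(368.1,184.3)),(D,(225.2,209.3))]))
print("spare",onz(S,(403,210),20).round(1))
```

```text
[481.  299.5  13. ] [482.2 294.7  13. ] (array([482.38191836, 297.29240024,  13.01284587]), [np.float64(1.2079045768931091), np.float64(1.2079045768931138)])
spare [620.4 242.8  20. ]
```

Request:
{"op": "step_arm", "data": {"motion": [{"dr":[0,0,0],"slide":[-50,24,10],"jaw":60},{"dr":[0,0,0],"slide":[-100,48,25],"jaw":60},{"dr":[0,0,0],"slide":[-150,71,45],"jaw":60},{"dr":[0,0,0],"slide":[-200,95,65],"jaw":60},{"dr":[0,0,0],"slide":[-250,120,85],"jaw":60},{"dr":[0,0,0],"slide":[-297,142,100],"jaw":60},{"dr":[0,0,0],"slide":[-297,142,100],"jaw":60},{"dr":[0,0,0],"slide":[-297,142,100],"jaw":60}]}}

```text
clock: 1.15
position: [482.8, 297.0, 131.2]
ee_rot: [0.707, -0.707, 0.0, 0.0]
contact_force: [0.6, -0.9, -0.8]
gripper_width: 59.9
grasp_force: 0.0
```

Run:
```python
from h import *
s=arm.read_state();im=optics.get_image("wrist");cv2.imwrite("pics/w1.png",im)
print(s["clock"],s["position"],s["ee_rot"],s["joints"])
C=cam("wrist",s)
b,m=blobs(im,(125,60,50),(150,255,255),100);print(b)
m=(m>0).astype('uint8');c=max(cv2.findContours(m,cv2.RETR_EXTERNAL,cv2.CHAIN_APPROX_NONE)[0],key=cv2.contourArea)
e=cv2.fitEllipse(cv2.convexHull(c));print(e,onz(C,e[0],13).round(1))
print(proj(C,s["position"]))
```

```text
1.15 [482.84442234 297.032238   131.16765218] [ 7.07335412e-01 -7.06878018e-01  6.32158150e-05  2.79612715e-04] [ 8.37314966e-01  3.79351845e-01 -2.74282510e-01  1.22665699e-04
 -9.17726977e-01 -8.36742676e-01]
[(array([325.4, 235.7]), array([ 280,  191,   93,   90, 6279], dtype=int32))]
((325.4885559082031, 235.96939086914062), (89.76036834716797, 92.80740356445312), 85.57380676269531) [480.9 300.   13. ]
[322.91693887 304.56977723]
```

View pics/w1.png

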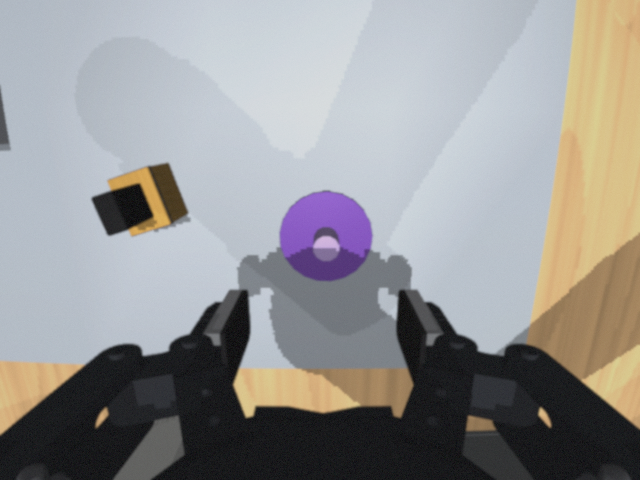

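The cap is centred at (325,236), and the finger midline is at column 323. Next I descend and close on the knob.

Request:
{"op": "step_arm", "data": {"motion": [{"dr":[0,0,0],"slide":[-2.5,2,40],"jaw":60},{"dr":[0,0,0],"slide":[-2.5,2,80],"jaw":50},{"dr":[0,0,0],"slide":[-2.5,2,105],"jaw":40},{"dr":[0,0,0],"slide":[-2.5,2,114],"jaw":30},{"dr":[0,0,0],"slide":[-2.5,2,114],"jaw":5},{"dr":[0,0,0],"slide":[-2.5,2,114],"jaw":5},{"dr":[0,0,0],"slide":[-2.5,2,114],"jaw":5},{"dr":[0,0,0],"slide":[-2.5,2,114],"jaw":5}]}}

```text
clock: 2.2
position: [481.2, 299.8, 18.0]
ee_rot: [0.707, -0.707, -0.0, -0.001]
contact_force: [0.1, -0.1, -1.3]
gripper_width: 15.9
grasp_force: 58.5
```

Request:
{"op": "step_arm", "data": {"motion": [{"dr":[0,0,0],"slide":[0,0,-30],"jaw":5},{"dr":[0,0,0],"slide":[0,0,-70],"jaw":5},{"dr":[0,0,0],"slide":[40,-20,-105],"jaw":5},{"dr":[0,0,0],"slide":[80,-39,-112],"jaw":5},{"dr":[0,0,0],"slide":[120,-58,-112],"jaw":5},{"dr":[0,0,0],"slide":[150,-72,-112],"jaw":5},{"dr":[0,0,0],"slide":[165,-79,-112],"jaw":5},{"dr":[0,0,0],"slide":[165,-79,-112],"jaw":5}]}}

```text
clock: 3.2
position: [560.1, 133.9, 129.3]
ee_rot: [-0.707, 0.708, 0.0, 0.0]
contact_force: [0.1, 0.3, -0.4]
gripper_width: 15.8
grasp_force: 58.7
```

Run:
```python
from h import *
s=arm.read_state();im=optics.get_image("wrist");cv2.imwrite("pics/w2.png",im)
print(s["clock"],s["position"],s["ee_rot"],s["gripper_width"],s["grasp_force"],s["contact_force"])
```

```text
3.2 [560.12554057 133.89348541 129.29148604] [-7.06556742e-01  7.07656390e-01  6.38689737e-05  1.90000723e-05] 15.832884774116142 58.67214739322662 [ 0.09491485  0.32594519 -0.3656682 ]
```

View pics/w2.png

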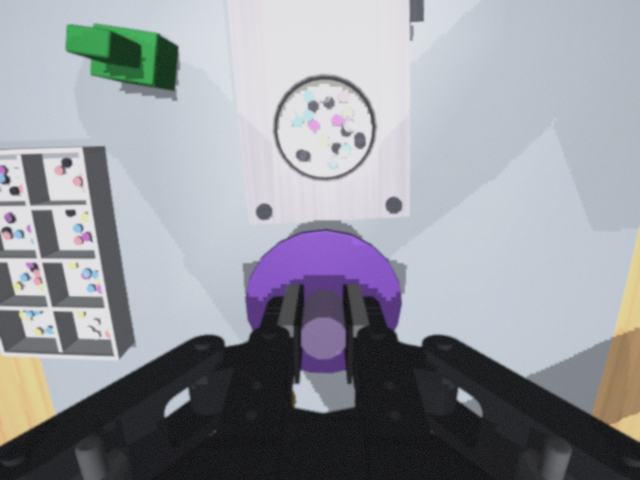

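The well's ring is centred at about (325,128), with the cap held level below it at (324,300). The bed's near corners are at (248,223) and (409,215).

Run:
```python
from h import *
im=cv2.imread("pics/w2.png")
s=dict(position=[560.126,133.893,129.291],ee_rot=[-7.06556742e-01,7.07656390e-01,6.4e-5,1.9e-5])
C=cam("wrist",s)
g=cv2.cvtColor(im,cv2.COLOR_BGR2GRAY)
# outer edge of dark ring: radial search from outside in
pts=[]
for a in np.linspace(0,2*np.pi,90,endpoint=False):
    for r in np.arange(66,40,-.25):
        p=(325+r*np.cos(a),128+r*np.sin(a))
        if cv2.getRectSubPix(g,(1,1),p)[0,0]<110: pts.append(onz(C,p,45)[:2]);break
pts=np.array(pts)
A=np.c_[2*pts,np.ones(len(pts))];x=np.linalg.lstsq(A,(pts**2).sum(1),rcond=None)[0]
print("well",x[:2].round(1),"r",np.sqrt(x[2]+x[:2]@x[:2]).round(1),len(pts))
# edges
S=cv2.cvtColor(im,cv2.COLOR_BGR2HSV)
L=[];R=[]
for v in range(5,200,5):
    row=g[v].astype(float);d=np.gradient(cv2.GaussianBlur(row[None],(7,1),0)[0])
    l=220+np.argmax(np.abs(d[220:262]));r=395+np.argmax(np.abs(d[395:425]))
    L.append(onz(C,(l,v),45)[:2]);R.append(onz(C,(r,v),45)[:2])
for n,P in(("L",L),("R",R)):
    vx,vy,x0,y0=cv2.fitLine(np.array(P,np.float32),cv2.DIST_HUBER,0,.01,.01).ravel();print(n,np.arctan2(-vx*np.sign(vy),abs(vy)),x0+(60-y0)*vx/vy)
for p in((248,223),(409,215)):print(onz(C,p,45).round(1))
for p in((264,211),(394,205)):print(onz(C,p,45).round(1))
# cap flange check
m=blobs(im,(125,60,50),(150,255,255),1000)[0];print(m)
print("tcp-col",proj(C,s["position"]),[onz(C,(q,300),129.3-5).round(1) for q in(246,401.5)])
```

```text
well [559.3  62.1] r 29.2 63
L 0.11836703 606.43774
R 0.04363926 509.05408
[607.1 119.1  45. ]
[506.4 113.9  45. ]
[596.7 111.4  45. ]
[516.2 107.6  45. ]
[(array([323.1, 289.7]), array([  246,   229,   155,   144, 12126], dtype=int32))]
tcp-col [322.91680903 304.56983028] [array([593.5, 134.2, 124.3]), array([526. , 134.3, 124.3])]
```

Request:
{"op": "step_arm", "data": {"motion": [{"dr":[0,0,0],"slide":[36,0.3,0],"jaw":5},{"dr":[0,0,0],"slide":[72,0.6,0],"jaw":5},{"dr":[0,0,0],"slide":[72,0.6,20],"jaw":5},{"dr":[0,0,0],"slide":[72,0.6,45],"jaw":5},{"dr":[0,0,0],"slide":[72,0.6,60],"jaw":5},{"dr":[0,0,0],"slide":[72,0.6,65],"jaw":5},{"dr":[0,0,0],"slide":[72,0.6,70],"jaw":5},{"dr":[0,0,0],"slide":[72,0.6,73],"jaw":5}]}}

```text
clock: 4.25
position: [559.8, 62.8, 56.8]
ee_rot: [0.707, -0.707, 0.0, -0.001]
contact_force: [0.1, -0.8, -1.2]
gripper_width: 16.2
grasp_force: 58.9
```

Request:
{"op": "step_arm", "data": {"motion": [{"dr":[0,0,0],"slide":[0.5,0,1],"jaw":5},{"dr":[0,0,0],"slide":[0.5,0,2],"jaw":5},{"dr":[0,0,0],"slide":[0.5,0,3],"jaw":5},{"dr":[0,0,0],"slide":[0.5,0,3.7],"jaw":5},{"dr":[0,0,0],"slide":[0.5,0,4.2],"jaw":5},{"dr":[0,0,0],"slide":[0.5,0,4.6],"jaw":5},{"dr":[0,0,0],"slide":[0.5,0,4.6],"jaw":5},{"dr":[0,0,0],"slide":[0.5,0,4.6],"jaw":5}]}}

```text
clock: 5.25
position: [559.4, 62.1, 52.0]
ee_rot: [0.707, -0.707, 0.0, -0.0]
contact_force: [-1.9, 1.2, 3.4]
gripper_width: 15.8
grasp_force: 59.1
```

Request:
{"op": "step_arm", "data": {"motion": [{"dr":[0,0,0],"slide":[0,0,0],"jaw":30},{"dr":[0,0,0],"slide":[0,0,0],"jaw":40},{"dr":[0,0,0],"slide":[0,0,0],"jaw":45},{"dr":[0,0,0],"slide":[0,0,-8],"jaw":45},{"dr":[0,0,0],"slide":[0,0,-25],"jaw":45},{"dr":[0,0,0],"slide":[0,0,-60],"jaw":50},{"dr":[0,0,0],"slide":[0,0,-90],"jaw":60},{"dr":[0,0,0],"slide":[0,0,-90],"jaw":60}]}}

```text
clock: 6.25
position: [561.2, 62.6, 145.1]
ee_rot: [0.707, -0.707, 0.002, -0.003]
contact_force: [-0.1, 0.9, -0.3]
gripper_width: 59.9
grasp_force: 0.0
```

Run:
```python
from h import *
s=arm.read_state();im=optics.get_image("wrist");cv2.imwrite("pics/w3.png",im)
a=optics.get_image("scene")[165:285,220:430];b=optics.get_image("side")[180:300,190:400]
v=np.vstack([cv2.resize(np.hstack([a,b]),(630,180),interpolation=cv2.INTER_CUBIC),im[:400,5:635]]);cv2.imwrite("pics/v3.png",v)
print(s["clock"],s["position"],s["ee_rot"],s["joints"])
C=cam("wrist",s)
for n,lo,hi in(("p",(125,60,50),(150,255,255)),("o",(5,150,100),(16,255,255))):
    print(n,[(list(map(float,c)),st.tolist()) for c,st in blobs(im,lo,hi,100)[0]])
```

```text
6.25 [561.21224889  62.5915314  145.10905251] [ 0.70724926 -0.70695569  0.00160087 -0.00309354] [ 3.98321361e-01  3.57325923e-01 -2.68619700e-01  7.78716314e-04
 -9.37912758e-01 -3.98364604e-01]
p [([51.2, 40.3], [0, 17, 128, 50, 3948]), ([326.6, 241.0], [277, 193, 101, 97, 7383])]
o [([318.2, 75.5], [305, 47, 27, 50, 317])]
```

View pics/v3.png

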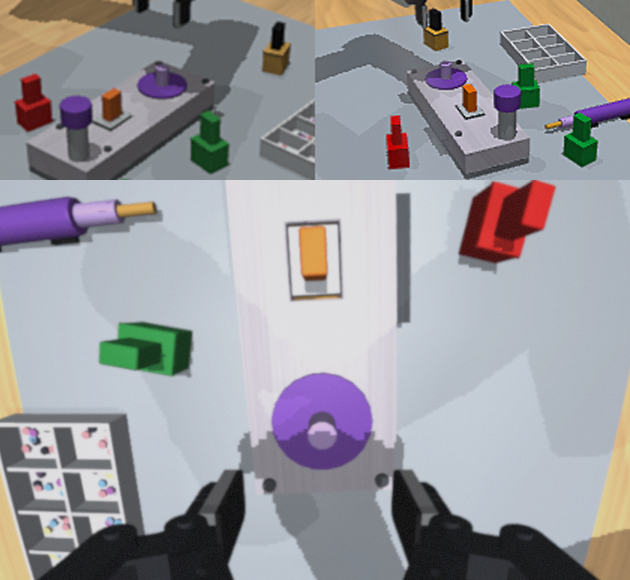

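The cap sits flat and centred on the well (wrist 327,241). The tab top spans wrist pixels (305–332, 46–97), and the pocket mouth spans (291–348, 41–119).

Run:
```python
from h import *
s=dict(position=[561.212,62.592,145.109],ee_rot=[0.70724926,-0.70695569,0.00160087,-0.00309354])
C=cam("wrist",s)
im=cv2.imread("pics/w3.png")
h=cv2.cvtColor(im,cv2.COLOR_BGR2HSV)
m=cv2.inRange(h,(5,120,170),(20,255,255));m[130:]=0
c=max(cv2.findContours(m,cv2.RETR_EXTERNAL,cv2.CHAIN_APPROX_NONE)[0],key=cv2.contourArea)
r=cv2.minAreaRect(c);q=cv2.boxPoints(r);print(r,q.round(1).tolist())
Q=np.array([onz(C,p,84) for p in q]);print(Q.round(1),Q.mean(0).round(1))
P=np.array([onz(C,p,45) for p in((291,42),(346,40),(348,117),(296,120))]);print(P.round(1),P.mean(0).round(1))
print("cap",onz(C,(326.6,241.5),49).round(1))
S,D=cam("scene"),cam("side");
```

```text
((317.9430847167969, 70.53276062011719), (48.152061462402344, 25.544078826904297), 86.633544921875) [[303.79998779296875, 47.20000076293945], [329.29998779296875, 45.70000076293945], [332.1000061035156, 93.80000305175781], [306.6000061035156, 95.30000305175781]]
[[571.4 -48.7  84. ]
 [558.6 -49.4  84. ]
 [557.  -26.3  84. ]
 [570.2 -25.5  84. ]] [564.3 -37.5  84. ]
[[581.2 -59.7  45. ]
 [548.3 -60.8  45. ]
 [546.4 -16.2  45. ]
 [578.8 -14.3  45. ]] [563.7 -37.7  45. ]
cap [559.4  63.5  49. ]
```

Request:
{"op": "step_arm", "data": {"motion": [{"dr":[0,0,1.3],"slide":[15,0,0],"jaw":60},{"dr":[0,0,2.6],"slide":[30,0,0],"jaw":60},{"dr":[0,0,3.9],"slide":[45,-1,0],"jaw":60},{"dr":[0,0,5.2],"slide":[60,-1,0],"jaw":60},{"dr":[0,0,6.5],"slide":[75,-2,0],"jaw":60},{"dr":[0,0,7.8],"slide":[90,-3,0],"jaw":60},{"dr":[0,0,9.1],"slide":[100,-3,0],"jaw":60},{"dr":[0,0,10.4],"slide":[100,-3,0],"jaw":60}]}}

```text
clock: 7.4
position: [561.5, -38.8, 140.3]
ee_rot: [-0.056, 0.998, -0.0, -0.002]
contact_force: [-0.8, 0.1, 0.2]
gripper_width: 60.0
grasp_force: 0.0
```

Request:
{"op": "step_arm", "data": {"motion": [{"dr":[0,0,0.5],"slide":[0,0,0],"jaw":60},{"dr":[0,0,0.5],"slide":[0,0,5],"jaw":60},{"dr":[0,0,0.5],"slide":[0,0,15],"jaw":60},{"dr":[0,0,0.5],"slide":[0,0,25],"jaw":60},{"dr":[0,0,0.5],"slide":[0,0,30],"jaw":60},{"dr":[0,0,0.5],"slide":[0,0,30],"jaw":60},{"dr":[0,0,0.5],"slide":[0,0,30],"jaw":60},{"dr":[0,0,0.5],"slide":[0,0,30],"jaw":60}]}}

```text
clock: 8.4
position: [562.6, -37.9, 112.1]
ee_rot: [-0.025, 1.0, 0.0, 0.0]
contact_force: [0.1, 0.0, -1.6]
gripper_width: 59.8
grasp_force: 0.0
```

Run:
```python
from h import *
s=arm.read_state();im=optics.get_image("wrist");cv2.imwrite("pics/w4.png",im)
print(s["clock"],s["position"],Ro.from_quat(s["ee_rot"]).as_matrix().round(3).tolist(),s["joints"].round(2))
C=cam("wrist",s)
h=cv2.cvtColor(im,cv2.COLOR_BGR2HSV)
m=cv2.inRange(h,(5,120,120),(20,255,255))
c=max(cv2.findContours(m,cv2.RETR_EXTERNAL,cv2.CHAIN_APPROX_NONE)[0],key=cv2.contourArea)
r=cv2.minAreaRect(c);q=cv2.boxPoints(r);print(q.round(1).tolist())
Q=np.array([onz(C,p,84) for p in q]);print(Q.round(1).tolist(),Q.mean(0).round(1))
```

```text
8.4 [562.64512005 -37.93169805 112.13361574] [[-0.999, -0.049, 0.001], [-0.049, 0.999, 0.0], [-0.001, 0.0, -1.0]] [ 0.22  0.4  -0.3   0.   -0.87 -1.74]
[[300.0, 268.0], [346.0, 268.0], [346.0, 293.0], [300.0, 293.0]]
[[557.4, -49.2, 84.0], [556.3, -26.8, 84.0], [569.5, -25.9, 84.0], [570.6, -48.8, 84.0]] [563.5 -37.7  84. ]
```

View pics/w4.png

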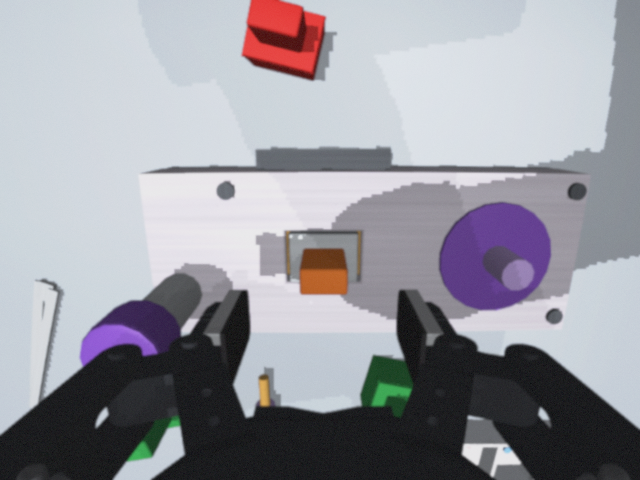

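The tab is at (323,275) midway between the fingers; the cap is still home at (495,255). I descend and grip.

Request:
{"op": "step_arm", "data": {"motion": [{"dr":[0,0,0],"slide":[-1.3,0.2,20],"jaw":50},{"dr":[0,0,0],"slide":[-1.3,0.2,40],"jaw":45},{"dr":[0,0,0],"slide":[-1.3,0.2,55],"jaw":45},{"dr":[0,0,0],"slide":[-1.3,0.2,60],"jaw":40},{"dr":[0,0,0],"slide":[-1.3,0.2,60],"jaw":20},{"dr":[0,0,0],"slide":[-1.3,0.2,60],"jaw":10},{"dr":[0,0,0],"slide":[-1.3,0.2,60],"jaw":10},{"dr":[0,0,0],"slide":[-1.3,0.2,60],"jaw":10}]}}

```text
clock: 9.45
position: [563.8, -37.7, 51.9]
ee_rot: [-0.024, 1.0, 0.0, 0.0]
contact_force: [0.5, 0.4, -2.8]
gripper_width: 23.3
grasp_force: 59.8
```

Request:
{"op": "step_arm", "data": {"motion": [{"dr":[0.15,0,0],"slide":[0,0.4,-0.4],"jaw":10},{"dr":[0.3,0,0],"slide":[0,0.8,-0.8],"jaw":10},{"dr":[0.45,0,0],"slide":[0,1.2,-1.2],"jaw":10},{"dr":[0.6,0,0],"slide":[0,1.6,-1.7],"jaw":10},{"dr":[0.75,0,0],"slide":[0,2.0,-2.1],"jaw":10},{"dr":[0.82,0,0],"slide":[0,2.2,-2.3],"jaw":10},{"dr":[0.82,0,0],"slide":[0,2.2,-2.3],"jaw":10},{"dr":[0.82,0,0],"slide":[0,2.2,-2.3],"jaw":10}]}}

```text
clock: 10.45
position: [563.6, -35.6, 53.8]
ee_rot: [-0.024, 0.998, -0.057, 0.001]
contact_force: [2.1, 1.4, -7.9]
gripper_width: 23.1
grasp_force: 59.3
```

```bash
cat >> h.py <<'E'
def lean(s):
    R=Ro.from_quat(s["ee_rot"]).as_matrix();return np.arcsin(R[2,1]).round(4),np.arcsin(R[2,0]).round(4)
E
python3 - <<'E'
from h import *
s=arm.read_state();im=optics.get_image("wrist");cv2.imwrite("pics/w5.png",im)
print(s["position"],lean(s),s["contact_force"],s["wrist_torque"],s["gripper_width"])
a=optics.get_image("side")[215:290,240:350];b=im[200:330,250:400]
cv2.imwrite("pics/v5.png",np.hstack([cv2.resize(a,(400,270),interpolation=cv2.INTER_CUBIC),cv2.resize(b,(310,270))]))
E
```

```text
[563.61330559 -35.63602248  53.82151019] (np.float64(-0.1145), np.float64(0.0001)) [ 2.07874335  1.36840131 -7.8734406 ] [ 1.29944375 -0.5933645   0.12432715] 23.121510030220325
```

View pics/v5.png

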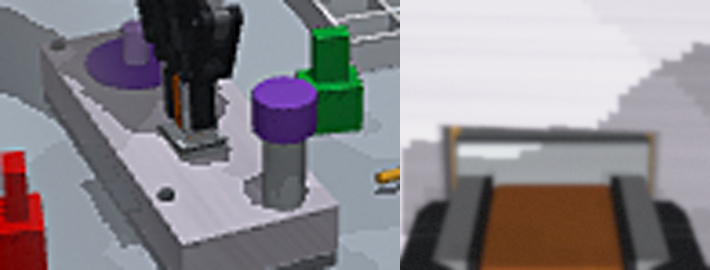

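The block follows the lean towards the well, with its far end lifted at side-crop (175,135). Now the other way.

Request:
{"op": "step_arm", "data": {"motion": [{"dr":[-0.25,0,0],"slide":[0,-0.8,-0.6],"jaw":10},{"dr":[-0.5,0,0],"slide":[0,-1.6,-1.2],"jaw":10},{"dr":[-0.8,0,0],"slide":[0,-2.5,-2.0],"jaw":10},{"dr":[-1.1,0,0],"slide":[0,-3.7,-2.7],"jaw":10},{"dr":[-1.4,0,0],"slide":[0,-4.8,-3.4],"jaw":10},{"dr":[-1.64,0,0],"slide":[0,-5.7,-4.0],"jaw":10},{"dr":[-1.64,0,0],"slide":[0,-5.7,-4.0],"jaw":10},{"dr":[-1.64,0,0],"slide":[0,-5.7,-4.0],"jaw":10}]}}

```text
clock: 11.55
position: [563.7, -40.8, 57.9]
ee_rot: [-0.025, 0.998, 0.057, -0.002]
contact_force: [4.3, 2.3, -14.9]
gripper_width: 23.1
grasp_force: 59.5
```

Run:
```python
from h import *
s=arm.read_state();im=optics.get_image("wrist");cv2.imwrite("pics/w6.png",im)
print(s["position"],lean(s),s["contact_force"],s["wrist_torque"],s["gripper_width"])
a=optics.get_image("side")[215:290,240:350];b=im[200:330,250:400]
cv2.imwrite("pics/v6.png",np.hstack([cv2.resize(a,(400,270),interpolation=cv2.INTER_CUBIC),cv2.resize(b,(310,270))]))
```

```text
[563.68280391 -40.75456298  57.94435716] (np.float64(0.1136), np.float64(0.0006)) [  4.3254041    2.31998661 -14.88252125] [-0.75113023 -1.44490058 -0.10965315] 23.13269539456423
```

View pics/v6.png

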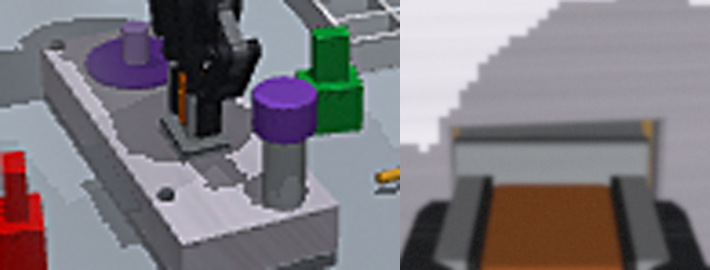

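Leaned clearly towards the post now. Continuing to walk it up.

Request:
{"op": "step_arm", "data": {"motion": [{"dr":[0.25,0,0],"slide":[0,1.0,-0.6],"jaw":10},{"dr":[0.5,0,0],"slide":[0,2.1,-1.2],"jaw":10},{"dr":[0.8,0,0],"slide":[0,3.4,-1.9],"jaw":10},{"dr":[1.1,0,0],"slide":[0,4.7,-2.6],"jaw":10},{"dr":[1.4,0,0],"slide":[0,6.0,-3.3],"jaw":10},{"dr":[1.64,0,0],"slide":[0,7.0,-3.8],"jaw":10},{"dr":[1.64,0,0],"slide":[0,7.0,-3.8],"jaw":10},{"dr":[1.64,0,0],"slide":[0,7.0,-3.8],"jaw":10}]}}

```text
clock: 12.65
position: [563.2, -34.1, 62.2]
ee_rot: [-0.024, 0.998, -0.057, 0.001]
contact_force: [5.7, -0.8, -19.3]
gripper_width: 23.0
grasp_force: 60.0
```

Request:
{"op": "step_arm", "data": {"motion": [{"dr":[-0.25,0,0],"slide":[0,-1.2,-0.5],"jaw":10},{"dr":[-0.5,0,0],"slide":[0,-2.4,-1.0],"jaw":10},{"dr":[-0.8,0,0],"slide":[0,-3.9,-1.7],"jaw":10},{"dr":[-1.1,0,0],"slide":[0,-5.4,-2.4],"jaw":10},{"dr":[-1.4,0,0],"slide":[0,-6.8,-3.1],"jaw":10},{"dr":[-1.64,0,0],"slide":[0,-8.0,-3.6],"jaw":10},{"dr":[-1.64,0,0],"slide":[0,-8.0,-3.6],"jaw":10},{"dr":[-1.64,0,0],"slide":[0,-8.0,-3.6],"jaw":10}]}}

```text
clock: 13.65
position: [563.4, -41.6, 66.5]
ee_rot: [-0.024, 0.998, 0.057, -0.002]
contact_force: [5.5, -0.5, -19.9]
gripper_width: 22.8
grasp_force: 60.3
```

Request:
{"op": "step_arm", "data": {"motion": [{"dr":[0.25,0,0],"slide":[0,1.4,-0.5],"jaw":10},{"dr":[0.5,0,0],"slide":[0,2.8,-1.0],"jaw":10},{"dr":[0.8,0,0],"slide":[0,4.5,-1.7],"jaw":10},{"dr":[1.1,0,0],"slide":[0,6.1,-2.4],"jaw":10},{"dr":[1.4,0,0],"slide":[0,7.8,-3.0],"jaw":10},{"dr":[1.64,0,0],"slide":[0,9.0,-3.5],"jaw":10},{"dr":[1.64,0,0],"slide":[0,9.0,-3.5],"jaw":10},{"dr":[1.64,0,0],"slide":[0,9.0,-3.5],"jaw":10}]}}

```text
clock: 14.65
position: [562.8, -33.2, 71.4]
ee_rot: [-0.024, 0.998, -0.058, 0.001]
contact_force: [5.4, -0.4, -18.4]
gripper_width: 22.9
grasp_force: 60.5
```

Request:
{"op": "step_arm", "data": {"motion": [{"dr":[-0.2,0,0],"slide":[0,-1.2,-0.7],"jaw":10},{"dr":[-0.4,0,0],"slide":[0,-2.5,-1.5],"jaw":10},{"dr":[-0.6,0,0],"slide":[0,-3.7,-2.2],"jaw":10},{"dr":[-0.82,0,0],"slide":[0,-5.0,-3.0],"jaw":10},{"dr":[-0.82,0,0],"slide":[0,-5.1,-4.0],"jaw":10},{"dr":[-0.82,0,0],"slide":[0,-5.3,-5.5],"jaw":10},{"dr":[-0.82,0,0],"slide":[0,-5.4,-6.9],"jaw":10},{"dr":[-0.82,0,0],"slide":[0,-5.4,-6.9],"jaw":10}]}}

```text
clock: 15.65
position: [563.6, -37.6, 80.0]
ee_rot: [-0.025, 1.0, -0.0, 0.0]
contact_force: [0.1, -0.6, -2.7]
gripper_width: 22.7
grasp_force: 62.6
```

Request:
{"op": "step_arm", "data": {"motion": [{"dr":[0,0,0],"slide":[0,0,-4],"jaw":10},{"dr":[0,0,0],"slide":[0,0,-9],"jaw":10},{"dr":[0,0,0],"slide":[0,0,-14],"jaw":10},{"dr":[0,0,0],"slide":[0,0,-18],"jaw":10},{"dr":[0,0,0],"slide":[0,0,-20],"jaw":10},{"dr":[0,0,0],"slide":[0,0,-20],"jaw":10},{"dr":[0,0,0],"slide":[0,0,-20],"jaw":10},{"dr":[0,0,0],"slide":[0,0,-20],"jaw":10}]}}

```text
clock: 16.65
position: [563.5, -37.8, 99.5]
ee_rot: [-0.024, 1.0, -0.0, -0.0]
contact_force: [-0.5, 0.2, -3.0]
gripper_width: 23.1
grasp_force: 62.6
```

Run:
```python
from h import *
s=arm.read_state()
print(s["clock"],s["position"],lean(s),s["contact_force"],s["gripper_width"],abs(s["joint_vel"]).max())
a=optics.get_image("side")[180:300,210:370];b=optics.get_image("scene")[150:270,220:380]
cv2.imwrite("pics/v7.png",np.hstack([cv2.resize(x,(400,300),interpolation=cv2.INTER_CUBIC) for x in(a,b)]))
```

```text
16.65 [563.54549301 -37.80214893  99.47541994] (np.float64(-0.0), np.float64(0.0004)) [-0.4611597   0.23329337 -2.99825589] 23.121946967539547 0.0010663576810761807
```

View pics/v7.png

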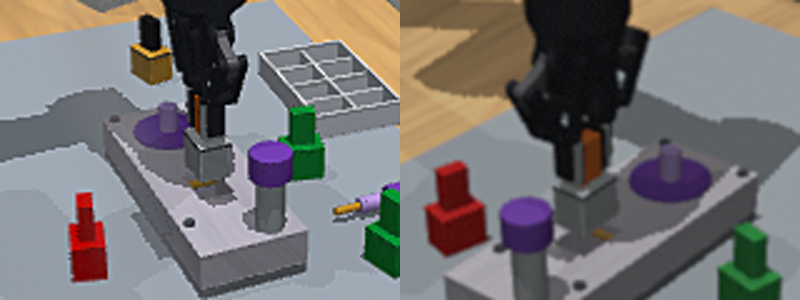

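The block hangs upright and clear of its pocket (side crop 208,160; brass shoe visible beneath), and the cap is still home at (165,130). I'm handing the job in.

```bash
python3 -c "
from bench import arm
print(arm.job_done())"
```

```text
the job is handed in; nothing more can be done
None
```

The cap is home on the well and released; the block was rocked towards the well, then the other way, until free, and is held upright and still about 15 mm above its pocket; job handed in at about 17 s, verdict not reported.

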